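Clip the recipe tablet into the recipe stand

ROBOT

A 6-joint arm with a two-finger parallel gripper is mounted at the origin on a cart in front of the work surface, level with it; the furniture and walls round the work are solid. World frame = base frame: x ahead of the robot, y to its left, z up, the work surface at z = 0. Lengths are in mm, angles in rad, forces in N, time in s.
With the tool pointing down it reaches from about 400 to 925 mm from the base axis. Payload 3.4 kg.
Tool frame: the origin (TCP) lies on the centre line of the jaws, within the pads' length; the fingertips stand 8 mm ahead of it and the grasp point (between the pads) lies 11 mm behind it; z points along the fingers, y is the line along which they close (so a half turn about z gives the same grasp; the last joint's range is limited). The gripper opens to 85 mm and grips with 20 to 120 N. Pads are 22 mm wide; open, the fingers measure 114 mm over their backs; the gripper's body (76 mm by 85 mm) begins 54 mm behind the grasp point. The pads swing forward as they close: fully open they stand 13 mm farther back than shut.
Start: joints at [-1.327, 0.307, 1.506, -0, 1.328, -0.073], TCP at [179.651, -546.221, 239.305] pointing down, gripper open.
Joint ranges: [-3.12, 3.12], [-1.05, 2.28], [0.14, 2.33], [-1.42, 4.57], [0.1, 2.73], [-2.68, 2.68]. Speed limits (rad/s): [2.57, 2.57, 3.14, 3.14, 3.14, 3.14].

INTERFACE

Orientations are given as [roll, pitch, yaw] about the fixed x, y, z axes, in that order (R = Rz(yaw) Ry(pitch) Rx(roll)).
In Python, from workcell import robot gives the robot as it stands. The module is installed in compiled form; this text tells all that it offers.
- The arm moves only by the tool drive_tool, never from a script. Its argument "plan" is a list of rows, each a list of 2 entries, a list of its own where there are three numbers: the shift along the tool's x, y, z scaled (see below), then the turn, a rotation vector about the tool's x, y, z scaled (see below). A call has 1 to 5 rows; each row shifts and turns the commanded pose from where the row before left it, along the tool's axes as they then stand; what a row does not reach is not made up. The controller multiplies each number of a shift by 0.2 m and each number of a turn by 60 degrees. A row lasts 1/12 s, in which the tool goes at most 41.7 mm and 7.16 degrees, less where a joint would pass 70% of its speed; a pose out of reach is approached as far as the arm can. A call with a number of a shift or a turn outside -1 to 1 is refused whole. A call with a gripper value outside its range is refused whole. "gripper" is the finger opening in mm, from 0 to 85.4, set as the call begins (left out, the last holds). The fingers move at their own pace and stop on an object; "newtons" is the grip in N (left out, the last holds). Time passes only in rows, so rows that do not move let the fingers close. It gives the time, the measured TCP pose, the force, the opening and the grip force at its end, in the units of the state.
- robot.read_state(): the state, without advancing time (a new reading comes with each control period).
- robot.camera(name): name is "scene" or "top"; returns a dict with "img" (400x640x3 uint8, red, green, blue), "fx", "fy", "cx", "cy" (pixels), "rvec" (rotation vector, rad) and "tvec" (3), from world to camera coordinates, as OpenCV has them. Camera axes: x right, y down, z forward; pixel columns grow to the right and rows downward; lengths in mm; the calibration is good to about 2 mm. A picture is of the moment at which its call begins. There is no depth.
- robot.finish_job(): hands the job in; it is judged then, once.
The state is a dict: "time_s": time; "joint_positions": joint angles; "qvel": joint speeds; "tau": joint torques, N m; "ee_pos": TCP position; "ee_rot": TCP orientation; "force": force on the tool from outside, world axes, zero at the start; "moment": the same for the moment, N m; "finger_gap": finger opening in mm; "grasp_force": force on a finger pad.
Only numpy, scipy, OpenCV 4.12 (cv2) and the standard library are available. Lean on these libraries where they do the work, as an engineer would, in place of code of your own. Each camera call takes 0.05 s, during which the arm holds its last target. There are 200 camera calls.

TASK

Put the recipe tablet with the blue grip up on the sloping recipe stand: lay it on the face below the spring clip and slide it up so that its own top edge lifts the clip and goes under, straight and central, until it is fully home against the stop, then let go. Do not touch the clip with the robot, and leave the green-gripped tablet, the jam jar and the salt jar where they are.

Things in the scene. Friction and masses are not known exactly. Their poses are not given: they have to be found in the camera images.
- board: sloping wooden face of the recipe stand, 240 mm long x 130 mm wide, rising 25 degrees away from the robot. Fixed during the work; place and yaw vary. Origin: middle of the face's front (lowest) edge, on the face, 22 mm above the worktop; x up the slope along the face, y to the left across it, z out of the face. Plain, no side guides: central means over y = 0
- board_stop (a point): where a tablet's top edge must arrive: foot of the dark steel stop strip, 7 mm high and 110 mm wide, across the face at board x = 210 mm, y = 0, z = 0
- clip (a joint): angle of the sprung steel clip, rad: 0 shut, grows as its lip lifts, limit 0.6, about 0.07 with a tablet under it. A plate 84 mm wide, hinged across the face at board x = 222 mm, z = 12 mm, reaching down the slope to its lip. The spring presses at the lip with about 2 N shut, 3 N with a tablet under it; pushing a tablet in takes about 5 to 10 N, a little more at the lip
- clip_lip (a point): middle of the clip's lip, underside (shut: board x = 175 mm, z = 1.5 mm). Below the lip the plate flares up at 22 degrees to a mouth whose front edge is at board x = 143 mm, 14 mm off the face, so that an edge pushed up along the face wedges the clip open
- blue_tablet: recipe tablet to put up: stiff white plate 150 long x 100 wide x 5 mm thick, 0.1 to 0.2 kg, blue upright grip bar, orange picture patch. Starts flat on the worktop to the right of the stand, grip bar toward the robot, in either of the two tablets' places. Origin: middle of the underside; x along its length from the grip end to the top edge (x = +75 mm), z out of its printed face
- blue_tablet_grip (a point): middle of the blue grip bar, at tablet x = -55 mm, 24 mm above the tablet's underside. The bar crosses the plate: 12 mm thick along tablet x, 70 mm wide along y, its top 35 mm above the underside, that is 30 mm above the plate
- blue_tablet_top (a point): middle of the blue tablet's top edge, on the underside (tablet x = 75 mm)
- green_tablet: same tablet with a green grip bar and a red picture patch; origin and axes likewise; to be left alone
- jam: jam jar with green lid, 74 mm across, 90 mm high, at the back; origin under its centre; to be left alone
- salt_jar: salt jar with white cap, 47 mm across, 98 mm high, at the back right; origin under its centre; to be left alone
Not all that is in view belongs to the job. Leave any purple look-alike of the blue_tablet alone.

How it is judged:
By the outcome, as a careful person would: the job done as asked, in the order asked, and still so for the second after the job is handed in, with the robot touching nothing.
It also fails if it takes over 45 s, if anything falls off the work surface, if the arm or the gripper's body presses on something with over 40 N, if the wrist force passes 120 N, or if a joint passes its speed limit or range.

## Working session

There is one attempt and no reset: what is moved stays moved. The work goes in short steps, Python scripts to look and compute and a tool call to move; the robot and the scene stay as the last step left them, time stands still between calls to the robot, and variables do not carry over. Pictures are saved under pics/ and viewed, at most 10 in all, crops included, and the job is handed in when it is done.

Besides the shell and the picture viewer there is one more tool, called after "Emit:" in YAML: its name, and indented under it one key for each argument. drive_tool: Moves the arm, as the interface text tells. Shifts and turns lie within -1 to 1; 1 stands for 0.2 m of shift or 60 degrees of turn. Its arguments: {"type":"object","properties":{"plan":{"type":"array","items":{"type":"array"}},"gripper":{"type":"number"},"newtons":{"type":"number"}},"required":["plan"]}

```bash
mkdir -p pics; python3 - <<'E'
from workcell import robot
import cv2,numpy as np
for n in("scene","top"):
    c=robot.camera(n);cv2.imwrite(f"pics/{n}0.png",c["img"][:,:,::-1]);print(n,c["fx"],c["cx"],c["cy"],c["rvec"],c["tvec"])
    np.save(f"{n}0.npy",c,allow_pickle=True)
print(robot.read_state())
E
```

```text
scene 377.0567606717733 310.6526046123392 200.89728003495108 [ 0.66499314 -2.50187465  1.27675283] [519.65175948 265.7160543  628.61766164]
top 388.53281505606526 320.0984805548038 198.67337023140988 [ 2.10777164 -2.1582849   0.15196553] [ -6.24033659 592.40896279 932.68326411]
{'time_s': 0.1, 'joint_positions': array([-1.32650740e+00,  3.07493054e-01,  1.50756455e+00, -3.13673053e-05,
        1.32839776e+00, -7.34836245e-02]), 'qvel': array([ 0.00103709, -0.00176353, -0.00335076, -0.00026986,  0.00060528,
        0.00167533]), 'tau': array([ 8.90469764e-04, -4.58528817e+01, -2.52607781e+01, -8.57199802e-05,
        5.56911284e-03, -7.24535994e-06]), 'ee_pos': array([ 179.4833786 , -545.61312497,  238.46785961]), 'ee_rot': array([-3.13973274e+00, -1.06401419e-04,  3.17780011e-01]), 'force': array([0.08032886, 0.74834595, 0.78093654]), 'moment': array([-0.0556491 , -0.01876253,  0.05341597]), 'grasp_force': 0.0, 'finger_gap': 85.39304211948755}
```

View pics/scene0.png

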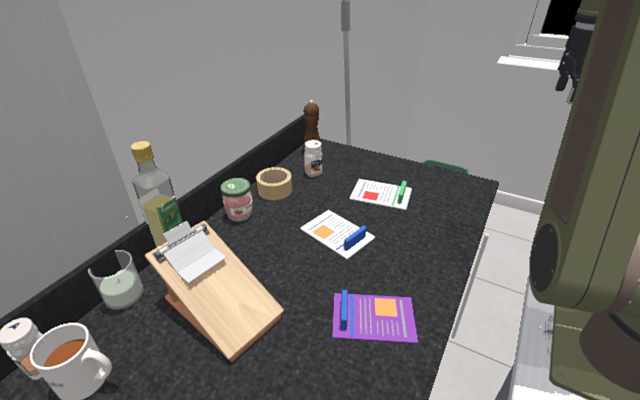

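View pics/top0.png

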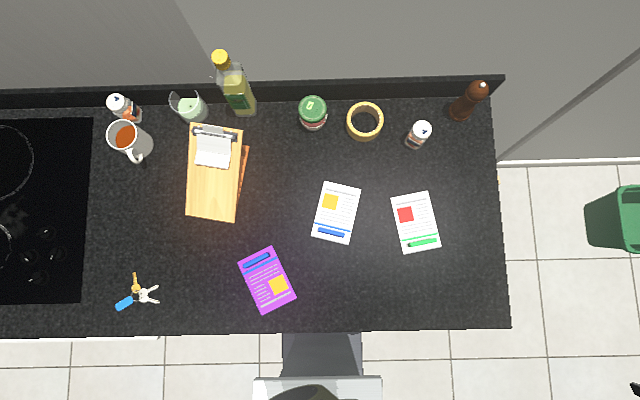

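The scene shows the stand at scene (215,290) / top (213,172). There are three blue-gripped or similar candidates in the top view:
- White plate with blue grip at (337,213): this fits, being white with an orange patch and its grip toward the robot.
- White plate with green grip at (416,222): leave alone.
- Purple plate with blue grip at (267,280): the look-alike, leave alone.

```bash
cat > h.py <<'E'
import cv2,numpy as np
def proj(c,P):
    K=np.array([[c["fx"],0,c["cx"]],[0,c["fy"],c["cy"]],[0,0,1]])
    return cv2.projectPoints(np.array(P,float).reshape(-1,1,3),np.array(c["rvec"]),np.array(c["tvec"]),K,None)[0][:,0]
def ray(c,uv):
    R=cv2.Rodrigues(np.array(c["rvec"]))[0];o=-R.T@np.array(c["tvec"]).ravel()
    d=R.T@np.array([(uv[0]-c["cx"])/c["fx"],(uv[1]-c["cy"])/c["fy"],1]);return o,d
def onz(c,uv,z):
    o,d=ray(c,uv);return o+d*(z-o[2])/d[2]
def onplane(c,uv,p,n):
    o,d=ray(c,uv);return o+d*(np.dot(n,p-o)/np.dot(n,d))
def tri(c1,a,c2,b):
    A=[];y=[]
    for c,uv in((c1,a),(c2,b)):
        o,d=ray(c,uv);d/=np.linalg.norm(d);M=np.eye(3)-np.outer(d,d);A.append(M);y.append(M@o)
    return np.linalg.lstsq(np.vstack(A),np.hstack(y),rcond=None)[0]
def biggest(m,near=None):
    k,_=cv2.findContours(m.astype(np.uint8),cv2.RETR_EXTERNAL,cv2.CHAIN_APPROX_NONE)
    return max(k,key=cv2.contourArea)
E
python3 - <<'E'
from h import *
T=np.load("top0.npy",allow_pickle=True).item();S=np.load("scene0.npy",allow_pickle=True).item()
hsv=cv2.cvtColor(T["img"],cv2.COLOR_RGB2HSV)
sub=np.zeros((400,640),bool);sub[170:255,300:372]=1
pl=sub&(hsv[...,2]>110)
pl=cv2.morphologyEx(pl.astype(np.uint8),cv2.MORPH_CLOSE,np.ones((9,9)))
k=biggest(pl);r=cv2.minAreaRect(k);print("plate",r)
for p in cv2.boxPoints(r):print(p,onz(T,p,5).round(1))
bl=sub&(hsv[...,0]>100)&(hsv[...,0]<130)&(hsv[...,1]>120)
r=cv2.minAreaRect(biggest(bl));print("bar",r,onz(T,r[0],35).round(1))
for p in cv2.boxPoints(r):print(p,onz(T,p,35).round(1))
# board
sub[:]=0;sub[110:230,175:250]=1
w=sub&(hsv[...,0]>8)&(hsv[...,0]<24)&(hsv[...,1]>50)&(hsv[...,2]>150)
k=biggest(w);r=cv2.minAreaRect(k);print("board",r,cv2.boxPoints(r).tolist())
print(cv2.approxPolyDP(k,4,True)[:,0].tolist())
a=cv2.resize(T["img"][100:235,175:255],None,fx=4.4,fy=4.4,interpolation=cv2.INTER_CUBIC)
b=cv2.resize(T["img"][170:255,300:372],None,fx=5,fy=5,interpolation=cv2.INTER_CUBIC)
h=594;o=np.zeros((h,a.shape[1]+b.shape[1],3),np.uint8);o[:a.shape[0],:a.shape[1]]=a[:h];o[:b.shape[0],a.shape[1]:]=b
cv2.imwrite("pics/crop1.png",o[:,:,::-1])
E
```

```text
plate ((343.7814025878906, 214.32752990722656), (56.048404693603516, 57.91538619995117), 13.495734214782715)
[309.7731  235.94554] [501.6   9.2   5. ]
[323.28897 179.62935] [649.5 -29.3   5. ]
[377.7897  192.70952] [ 610.7 -171.7    5. ]
[364.27383 249.02571] [ 464.8 -130.3    5. ]
bar ((330.8529357910156, 232.08827209472656), (26.436382293701172, 4.123105525970459), 14.03624439239502) [508.2 -45.3  35. ]
[317.52942 230.88239] [512.  -11.8  35. ]
[318.52942 226.88239] [522.  -14.6  35. ]
[344.17645 233.29416] [504.4 -78.6  35. ]
[343.17645 237.29416] [494.4 -75.8  35. ]
board ((213.19644165039062, 172.2886199951172), (62.587825775146484, 93.72166442871094), 9.211027145385742) [[174.8049774169922, 213.53594970703125], [189.80711364746094, 121.02278137207031], [251.58790588378906, 131.04129028320312], [236.5857696533203, 223.55445861816406]]
[[190, 122], [185, 214], [196, 216], [191, 215], [197, 189], [197, 211], [203, 211], [205, 168], [231, 168], [233, 221], [227, 222], [234, 222], [249, 147], [243, 145], [246, 152], [240, 159], [242, 130], [239, 156], [239, 129], [231, 128], [237, 133], [236, 149], [231, 143], [229, 167], [193, 163], [196, 136], [191, 129], [202, 123], [190, 129]]
```

View pics/crop1.png

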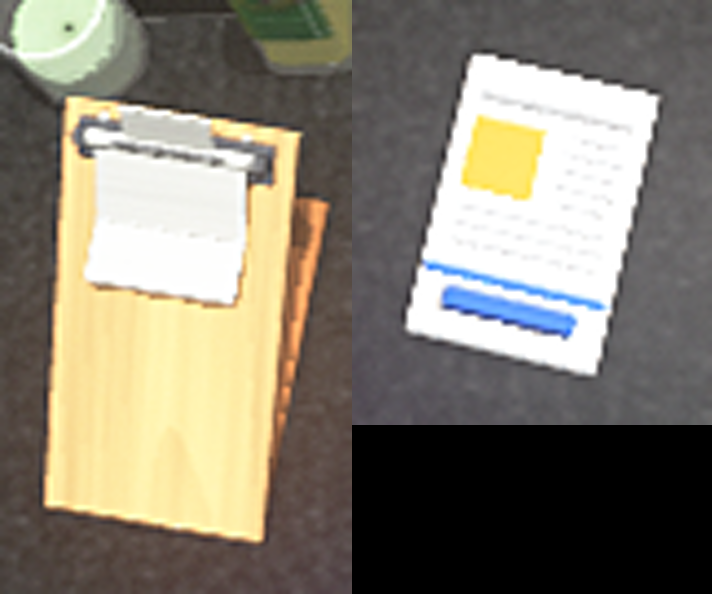

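```bash
python3 - <<'E'
import cv2
i=cv2.imread("pics/scene0.png")[210:365,135:295]
cv2.imwrite("pics/crop2.png",cv2.resize(i,None,fx=3.8,fy=3.8,interpolation=cv2.INTER_CUBIC))
E
```

```text
(no output)
```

View pics/crop2.png

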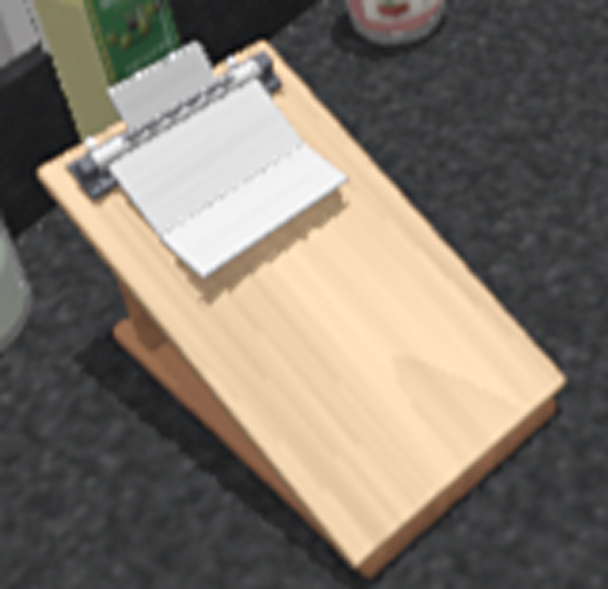

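The crop confirms the white plate with the blue grip, orange patch, and grip end toward the robot. Board corners in the top view are about (185,215), (234,223), (190,122) and (243,130). The clip is shut, with its mouth at about y=163.

```bash
python3 - <<'E'
from h import *
from scipy.optimize import least_squares
from scipy.spatial.transform import Rotation as Ro
T=np.load("top0.npy",allow_pickle=True).item();S=np.load("scene0.npy",allow_pickle=True).item()
u=lambda p,s,ox,oy:((np.array(p)+.5)/s-.5+[ox,oy])
bt=u([(44,507),(263,542),(66,98),(301,131)],4.4,175,100)
bs=u([(361,562),(566,379),(40,172),(268,42)],3.8,135,210)
for a,b in zip(bt,bs):print("tri",tri(T,a,S,b).round(1))
L=np.array([[0,65,0],[0,-65,0],[240,65,0],[240,-65,0]])
f=lambda q:Ro.from_euler('ZY',[q[2],-np.radians(25)]).apply(L)+[q[0],q[1],22]
for nm,fn in(("both",lambda q:np.r_[proj(T,f(q))-bt,proj(S,f(q))-bs].ravel()),("top",lambda q:(proj(T,f(q))-bt).ravel())):
    s=least_squares(fn,[550,250,0]);print(nm,s.x[:2].round(1),np.degrees(s.x[2]).round(2),s.fun.round(1))
pt=u([(470-352,53),(660-352,93),(597-352,376),(406-352,332)],5,300,170)
L2=np.array([[75,50,5],[75,-50,5],[-75,-50,5],[-75,50,5]])
g=lambda q:Ro.from_euler('Z',q[2]).apply(L2)+[q[0],q[1],0]
s=least_squares(lambda q:(proj(T,g(q))-pt).ravel(),[570,-50,0]);q=s.x
print("tab",q[:2].round(1),np.degrees(q[2]).round(2),s.fun.round(1))
print("grip",(Ro.from_euler('Z',q[2]).apply([-55,0,24])+[q[0],q[1],0]).round(1))
E
```

```text
tri [562.6 330.7  22.4]
tri [540.2 202.9  18.3]
tri [776.4 290.1 120.2]
tri [754.1 160.5 117.6]
both [550.3 267.2] -10.9 [-0.1 -0.  -0.7  0.3 -0.5 -0.5 -1.1  0.4  0.   0.4  1.3 -0.5 -0.2 -1.3
 -0.5 -1.5]
top [550.3 265.6] -10.86 [ 0.5 -0.1 -0.1  0.3  0.1 -0.5 -0.5  0.3]
tab [562.4 -60.1] -14.17 [ 0.4  0.2 -0.6  0.4 -0.1 -0.4  0.3 -0.2]
grip [509.1 -46.7  24. ]
```

```bash
cat > plan.py <<'E'
# plan(targets): list of (pos, R, nrows); prints rows in tool units from the measured pose
import numpy as np
from scipy.spatial.transform import Rotation as Ro
from workcell import robot
YB=np.radians(-10.9);OB=np.array([550.4,266.3,22.])
RB=Ro.from_euler('ZY',[YB,-np.radians(25)])
FLIP=Ro.from_matrix(np.array([[0,1,0],[1,0,0],[0,0,-1]]))  # tool in tablet frame: x=ty,y=tx,z=-tz
def tab(yawdeg): return Ro.from_euler('Z',np.radians(yawdeg))*FLIP
TB=RB*FLIP
def bp(p): return RB.apply(p)+OB
def plan(ts):
    s=robot.read_state();p=np.array(s["ee_pos"]);R=Ro.from_euler('xyz',s["ee_rot"])
    print("t",round(s["time_s"],2),"pos",p.round(1),"rpy",np.degrees(s["ee_rot"]).round(1),"F",np.round(s["force"],1))
    out=[]
    for P,Q,n in ts:
        for i in range(n):
            k=n-i
            d=R.inv().apply(np.array(P)-p)/k; w=(R.inv()*Q).as_rotvec()/k
            a=(d/200).round(3);b=(np.degrees(w)/60).round(3)
            out.append([a.tolist(),b.tolist()]);p=p+R.apply(a*200);R=R*Ro.from_rotvec(np.radians(b*60))
    for i in range(0,len(out),5):print(str(out[i:i+5]).replace(" ",""))
    print("end",p.round(1))
E
python3 - <<'E'
from plan import *
plan([((509,-46.7,110),tab(-14.2),16)])
E
```

```text
t 0.1 pos [ 179.5 -545.6  238.5] rpy [-179.9   -0.    18.2] F [0.1 0.7 0.8]
[[[0.147,-0.116,0.04],[-0.0,-0.0,-0.06]],[[0.153,-0.106,0.04],[-0.0,-0.0,-0.06]],[[0.16,-0.097,0.04],[-0.0,-0.0,-0.06]],[[0.166,-0.086,0.04],[-0.0,-0.0,-0.06]],[[0.171,-0.076,0.041],[-0.0,-0.0,-0.06]]]
[[[0.175,-0.065,0.04],[-0.0,-0.0,-0.06]],[[0.179,-0.054,0.041],[-0.0,-0.0,-0.06]],[[0.182,-0.042,0.04],[-0.0,-0.0,-0.06]],[[0.184,-0.031,0.041],[-0.0,-0.0,-0.06]],[[0.186,-0.019,0.04],[-0.0,-0.0,-0.06]]]
[[[0.187,-0.008,0.041],[-0.0,-0.0,-0.06]],[[0.187,0.004,0.04],[-0.0,-0.0,-0.06]],[[0.186,0.016,0.041],[-0.0,-0.0,-0.06]],[[0.184,0.027,0.04],[-0.0,-0.0,-0.06]],[[0.183,0.039,0.041],[-0.0,-0.001,-0.06]]]
[[[0.179,0.051,0.04],[-0.001,-0.001,-0.06]]]
end [509.1 -46.8 110. ]
```

Emit:
drive_tool:
  plan:
    - [[0.147,-0.116,0.04],[0,0,-0.06]]
    - [[0.153,-0.106,0.04],[0,0,-0.06]]
    - [[0.16,-0.097,0.04],[0,0,-0.06]]
    - [[0.166,-0.086,0.04],[0,0,-0.06]]
    - [[0.171,-0.076,0.04],[0,0,-0.06]]
  gripper: 60
  newtons: 60

```text
time_s: 0.52
ee_pos: [283.1, -388.6, 198.6]
ee_rot: [-3.141, -0.0, 0.634]
force: [0.0, -0.6, -0.1]
finger_gap: 59.8
grasp_force: 0.0
```

Emit:
drive_tool:
  plan:
    - [[0.175,-0.065,0.04],[0,0,-0.06]]
    - [[0.179,-0.054,0.04],[0,0,-0.06]]
    - [[0.182,-0.042,0.04],[0,0,-0.06]]
    - [[0.184,-0.031,0.04],[0,0,-0.06]]
    - [[0.186,-0.019,0.04],[0,0,-0.06]]

```text
time_s: 0.93
ee_pos: [386.2, -232.7, 158.8]
ee_rot: [-3.141, -0.0, 0.949]
force: [1.0, -0.1, 0.7]
finger_gap: 59.9
grasp_force: 0.0
```

Emit:
drive_tool:
  plan:
    - [[0.187,-0.008,0.04],[0,0,-0.06]]
    - [[0.187,0.004,0.04],[0,0,-0.06]]
    - [[0.186,0.016,0.04],[0,0,-0.06]]
    - [[0.184,0.027,0.04],[0,0,-0.06]]
    - [[0.183,0.039,0.04],[0,0,-0.06]]

```text
time_s: 1.35
ee_pos: [489.1, -76.8, 118.7]
ee_rot: [-3.141, 0.0, 1.264]
force: [-0.0, -0.9, 0.3]
finger_gap: 60.1
grasp_force: 0.0
```

Emit:
drive_tool:
  plan:
    - [[0.179,0.051,0.04],[0,0,-0.06]]
    - [[0,0,0],[0,0,0]]
    - [[0,0,0],[0,0,0]]

```text
time_s: 1.6
ee_pos: [509.7, -45.8, 110.4]
ee_rot: [-3.14, 0.0, 1.327]
force: [0.7, -0.6, 0.0]
finger_gap: 59.8
grasp_force: 0.0
```

```bash
python3 - <<'E'
from plan import *
plan([((509.1,-46.7,17),tab(-14.2),5)])
c=robot.camera("top");import cv2;cv2.imwrite("pics/top1.png",cv2.resize(c["img"][150:300,240:440],None,fx=4,fy=4)[:,:,::-1])
E
```

```text
t 1.6 pos [509.7 -45.8 110.4] rpy [-179.9    0.    76. ] F [ 0.7 -0.6  0. ]
[[[-0.001,-0.0,0.093],[-0.0,0.0,0.001]],[[-0.001,-0.0,0.094],[-0.0,0.0,0.001]],[[-0.001,-0.0,0.093],[-0.001,0.0,0.001]],[[-0.001,-0.001,0.094],[-0.0,0.0,0.0]],[[-0.001,-0.0,0.093],[-0.001,0.0,0.001]]]
end [509.1 -46.7  17. ]
```

View pics/top1.png

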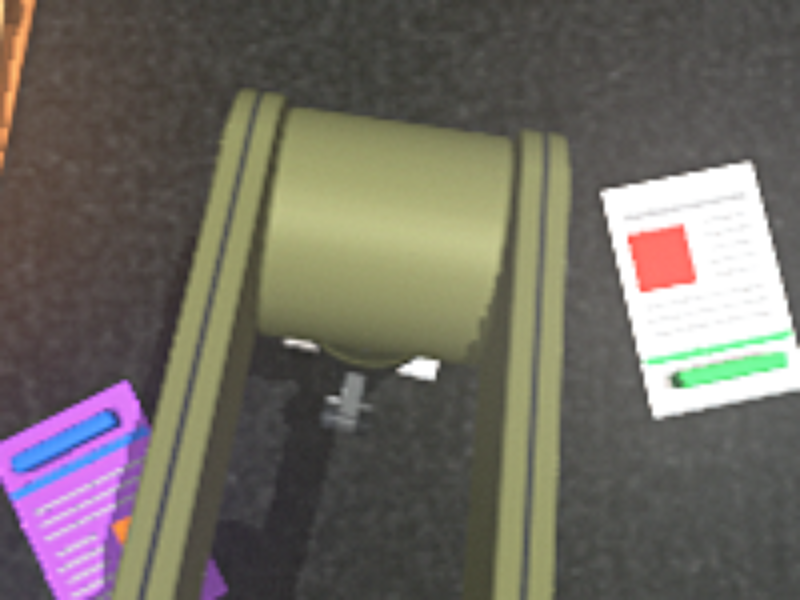

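The arm hides the tablet from above. The pose numbers are consistent, so I'll descend and grip.

Emit:
drive_tool:
  plan:
    - [[-0.005,0,0.1],[0,0,0]]
    - [[0,0,0.1],[0,0,0]]
    - [[0,0,0.1],[0,0,0]]
    - [[0,0,0.1],[0,0,0]]
    - [[0,0,0.065],[0,0,0]]
  gripper: 50

```text
time_s: 2.07
ee_pos: [507.2, -50.1, 17.1]
ee_rot: [-3.139, 0.001, 1.32]
force: [-0.5, -0.2, -0.4]
finger_gap: 49.9
grasp_force: 0.0
```

Emit:
drive_tool:
  plan:
    - [[0,0,0],[0,0,0]]
    - [[0,0,0],[0,0,0]]
    - [[0,0,0],[0,0,0]]
    - [[0,0,0],[0,0,0]]
    - [[0,0,0],[0,0,0]]
  gripper: 5

```text
time_s: 2.48
ee_pos: [509.7, -49.1, 19.4]
ee_rot: [3.14, 0.0, 1.323]
force: [-0.6, -1.1, 1.3]
finger_gap: 10.5
grasp_force: 60.1
```

Emit:
drive_tool:
  plan:
    - [[0,0,0],[0,0,0]]
    - [[0,0,0],[0,0,0]]
    - [[0,0,0],[0,0,0]]

```text
time_s: 2.73
ee_pos: [509.7, -49.0, 19.3]
ee_rot: [3.14, 0.001, 1.324]
force: [-1.2, -3.8, 6.2]
finger_gap: 11.2
grasp_force: 60.8
```

```bash
python3 - <<'E'
from plan import *
s=robot.read_state();p=np.array(s["ee_pos"])
print(bp([-15,-2,109]),bp([-15,-2,49]))
plan([(p+[0,0,80],tab(-14.2),4),(bp([-15,-2,109]),TB,11)])
E
```

```text
[491.43814511 275.61751809 114.44827486] [516.33776617 270.82260685  60.06980764]
t 2.73 pos [509.7 -49.   19.3] rpy [179.9   0.   75.8] F [-1.2 -3.8  6.2]
[[[-0.0,0.0,-0.1],[0.0,0.0,0.0]],[[-0.0,0.0,-0.1],[0.001,0.0,0.0]],[[-0.0,0.0,-0.1],[0.0,0.0,0.0]],[[-0.0,0.001,-0.1],[0.001,0.001,0.001]],[[0.141,-0.044,-0.007],[-0.038,0.001,-0.005]]]
[[[0.141,-0.043,-0.008],[-0.038,0.001,-0.005]],[[0.141,-0.042,-0.01],[-0.038,0.001,-0.005]],[[0.142,-0.041,-0.011],[-0.038,0.001,-0.005]],[[0.142,-0.04,-0.013],[-0.038,0.001,-0.005]],[[0.142,-0.039,-0.014],[-0.038,0.001,-0.005]]]
[[[0.142,-0.037,-0.016],[-0.038,0.001,-0.005]],[[0.143,-0.036,-0.017],[-0.038,0.001,-0.005]],[[0.143,-0.034,-0.018],[-0.038,0.001,-0.005]],[[0.143,-0.033,-0.02],[-0.037,0.001,-0.005]],[[0.143,-0.031,-0.021],[-0.038,0.002,-0.005]]]
end [491.5 275.6 114.5]
```

Emit:
drive_tool:
  plan:
    - [[0,0,-0.05],[0,0,0]]
    - [[0,0,-0.1],[0,0,0]]
    - [[0,0,-0.1],[0,0,0]]
    - [[0,0,-0.1],[0,0,0]]
    - [[0,0,-0.05],[0,0,0]]

```text
time_s: 3.15
ee_pos: [510.0, -48.4, 100.8]
ee_rot: [3.139, -0.001, 1.323]
force: [0.6, 1.2, -1.6]
finger_gap: 10.9
grasp_force: 59.7
```

Emit:
drive_tool:
  plan:
    - [[0.141,-0.044,-0.007],[-0.038,0.001,-0.005]]
    - [[0.141,-0.043,-0.008],[-0.038,0.001,-0.005]]
    - [[0.141,-0.042,-0.01],[-0.038,0.001,-0.005]]
    - [[0.142,-0.041,-0.011],[-0.038,0.001,-0.005]]
    - [[0.142,-0.04,-0.013],[-0.038,0.001,-0.005]]

```text
time_s: 3.57
ee_pos: [499.9, 100.1, 105.2]
ee_rot: [2.941, -0.003, 1.349]
force: [0.4, 0.5, -2.4]
finger_gap: 10.9
grasp_force: 59.6
```

Emit:
drive_tool:
  plan:
    - [[0.142,-0.039,-0.014],[-0.038,0.001,-0.005]]
    - [[0.142,-0.037,-0.016],[-0.038,0.001,-0.005]]
    - [[0.143,-0.036,-0.017],[-0.038,0.001,-0.005]]
    - [[0.143,-0.034,-0.018],[-0.038,0.001,-0.005]]
    - [[0.143,-0.033,-0.02],[-0.038,0.001,-0.005]]

```text
time_s: 3.98
ee_pos: [491.3, 247.9, 112.0]
ee_rot: [2.742, -0.0, 1.376]
force: [0.7, -0.4, -2.4]
finger_gap: 10.8
grasp_force: 59.6
```

Emit:
drive_tool:
  plan:
    - [[0.143,-0.031,-0.021],[-0.038,0.002,-0.005]]
    - [[0,0,0],[0,0,0]]
    - [[0,0,0],[0,0,0]]

```text
time_s: 4.23
ee_pos: [489.3, 278.1, 113.0]
ee_rot: [2.705, 0.001, 1.386]
force: [-1.3, 0.6, -2.0]
finger_gap: 10.6
grasp_force: 59.7
```

```bash
python3 - <<'E'
from plan import *
import cv2
plan([(bp([-15,-2,39]),TB,5)])
c=robot.camera("scene");np.save("scene2.npy",c,allow_pickle=True)
t=robot.camera("top");np.save("top2.npy",t,allow_pickle=True)
o=np.hstack([cv2.resize(c["img"][170:370,130:330],None,fx=2,fy=2),cv2.resize(t["img"][90:290,140:340],None,fx=2,fy=2)])
cv2.imwrite("pics/m2.png",o[:,:,::-1])
E
```

```text
t 4.23 pos [489.3 278.1 113. ] rpy [155.    0.   79.4] F [-1.3  0.6 -2. ]
[[[-0.002,0.003,0.07],[0.0,-0.0,0.001]],[[-0.002,0.003,0.07],[0.0,-0.0,0.001]],[[-0.002,0.003,0.07],[0.0,-0.001,0.001]],[[-0.002,0.003,0.069],[0.0,-0.0,0.001]],[[-0.003,0.002,0.07],[0.001,-0.001,0.001]]]
end [520.4 270.   51. ]
```

View pics/m2.png

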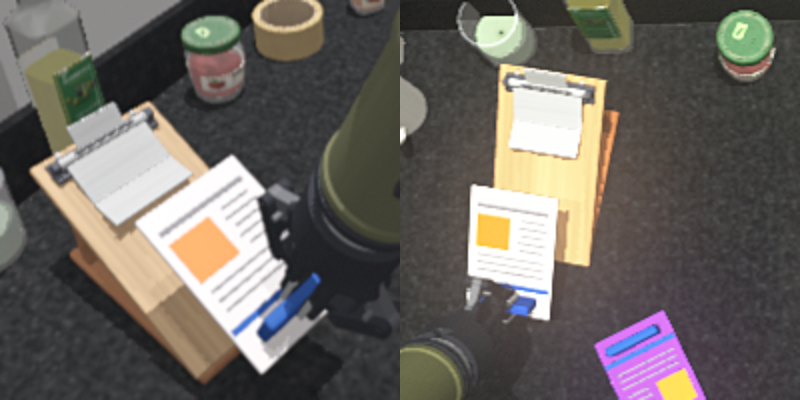

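The tablet is held with its picture up. Its top corners are visible in both views, at scene about (198,278)/(247,248) and top about (175,183)/(218,188). I'll measure them in the board frame.

```bash
python3 - <<'E'
from h import *
from plan import RB,OB,TB,bp
from workcell import robot
S=np.load("scene2.npy",allow_pickle=True).item();T=np.load("top2.npy",allow_pickle=True).item()
def lines(c,box,tlx):
    # subpixel corner of white plate near guess: fit edges by gradient along normals between predicted corners
    pass
def edgepts(g,a,b,rng=8,n=25):
    a,b=map(np.array,(a,b));d=(b-a)/np.linalg.norm(b-a);nn=np.array([-d[1],d[0]]);pts=[]
    for f in np.linspace(.12,.88,n):
        q=a+f*(b-a);t=np.arange(-rng,rng+.01,.25)
        v=cv2.remap(g,(q[0]+t*nn[0]).astype(np.float32)[None],(q[1]+t*nn[1]).astype(np.float32)[None],cv2.INTER_LINEAR)[0]
        k=np.argmax(np.abs(np.gradient(cv2.GaussianBlur(v[None],(9,1),2)[0])));pts.append(q+t[k]*nn)
    l=cv2.fitLine(np.array(pts,np.float32),cv2.DIST_HUBER,0,.01,.01).ravel();return np.cross([l[2],l[3],1],[l[2]+l[0],l[3]+l[1],1])
def X(l,m):
    q=np.cross(l,m);return q[:2]/q[2]
def g(c):
    return c["img"][...,2].astype(np.float32) # blue channel: wood dark, plate bright
# corners TL,TR,then points down left side / right side
for c,TL,TR,BL,BR,name in((S,(198.5,278.5),(247,248),(230,320),(262,270),"s"),(T,(175,183),(218.5,188.5),(173.5,225),(216,235),"t")):
    G=g(c);l=edgepts(G,TL,TR,4);ll=edgepts(G,TL,BL,4);lr=edgepts(G,TR,BR,4)
    r=(X(l,ll),X(l,lr));print(name,r)
    if name=="s":s=r
    else:t=r
for i in(0,1):
    P=tri(T,t[i],S,s[i]);print(P.round(1),"board",RB.inv().apply(P-OB).round(1))
st=robot.read_state();print("tcp board",RB.inv().apply(st["ee_pos"]-OB).round(1))
E
```

```text
s (array([196.54683714, 280.47583594]), array([245.80753857, 246.7027457 ]))
t (array([175.13857573, 181.5675345 ]), array([218.82182403, 188.88490944]))
[623.8 307.8 151.7] board [113.   54.7  90.4]
[605.  208.1 150.9] board [113.  -46.8  89.5]
tcp board [-17.2  -2.5 108.3]
```

```bash
python3 - <<'E'
from plan import *
plan([(bp([-15,-4.5,28]),TB,5)])
E
```

```text
t 4.33 pos [489.7 275.4 112.9] rpy [1.55e+02 1.00e-01 7.92e+01] F [-0.3  0.4 -0.9]
[[[-0.002,0.002,0.08],[-0.0,0.0,0.0]],[[-0.002,0.002,0.08],[-0.0,0.0,0.0]],[[-0.002,0.002,0.08],[-0.0,0.0,0.001]],[[-0.002,0.002,0.081],[-0.0,0.001,0.0]],[[-0.002,0.003,0.08],[-0.0,0.0,0.001]]]
end [524.5 266.6  41.1]
```

Emit:
drive_tool:
  plan:
    - [[-0.002,0.002,0.08],[0,0,0]]
    - [[-0.002,0.002,0.08],[0,0,0]]
    - [[-0.002,0.002,0.08],[0,0,0]]
    - [[-0.002,0.002,0.08],[0,0,0]]
    - [[-0.002,0.002,0.08],[0,0,0]]

```text
time_s: 4.75
ee_pos: [525.9, 265.0, 41.2]
ee_rot: [2.704, 0.001, 1.378]
force: [-0.5, 0.1, -2.3]
finger_gap: 10.6
grasp_force: 59.6
```

Emit:
drive_tool:
  plan:
    - [[0,0,0],[0,0,0]]
    - [[0,0,0],[0,0,0]]

```text
time_s: 4.92
ee_pos: [525.3, 265.0, 41.0]
ee_rot: [2.706, 0.002, 1.379]
force: [0.2, -0.2, -1.5]
finger_gap: 10.7
grasp_force: 59.7
```

```bash
python3 - <<'E'
from plan import *
import cv2
s=robot.read_state();print("tcp board",RB.inv().apply(s["ee_pos"]-OB).round(1),np.round(s["force"],1))
c=robot.camera("scene");np.save("scene3.npy",c,allow_pickle=True)
t=robot.camera("top");np.save("top3.npy",t,allow_pickle=True)
o=np.hstack([cv2.resize(c["img"][210:370,140:270],None,fx=3,fy=3,interpolation=cv2.INTER_CUBIC),cv2.resize(t["img"][110:270,170:260],None,fx=3,fy=3,interpolation=cv2.INTER_CUBIC)])
print(o.shape);cv2.imwrite("pics/m3.png",o[:,:,::-1])
E
```

```text
tcp board [-14.1  -6.   27.5] [ 0.2 -0.2 -1.5]
(480, 660, 3)
```

View pics/m3.png

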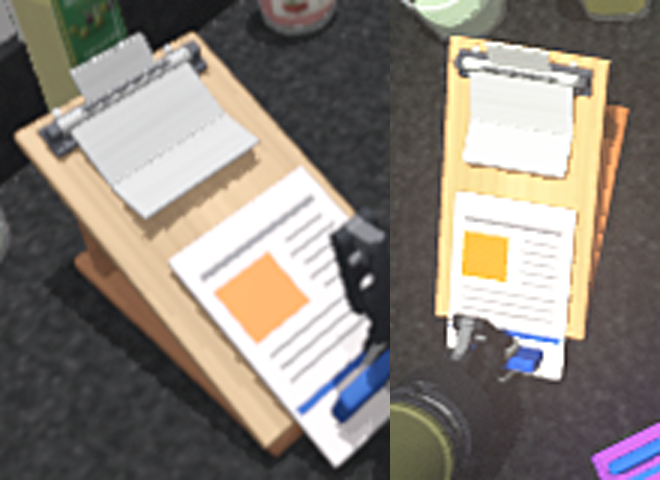

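The tablet is just above the face and clear of the clip mouth. Its top corners are at top about (192,174)/(232,179) and scene about (197,297)/(241,266). I'll compare it with the board edges and the clip.

```bash
cat > edge.py <<'E'
from h import *
from plan import RB,OB
def edgepts(g,a,b,rng=3.5,n=25,lo=.12,hi=.88):
    a,b=np.array(a,float),np.array(b,float);d=(b-a)/np.linalg.norm(b-a);nn=np.array([-d[1],d[0]]);pts=[]
    for f in np.linspace(lo,hi,n):
        q=a+f*(b-a);t=np.arange(-rng,rng+.01,.25)
        v=cv2.remap(g,(q[0]+t*nn[0]).astype(np.float32)[None],(q[1]+t*nn[1]).astype(np.float32)[None],cv2.INTER_LINEAR)[0]
        k=np.argmax(np.abs(np.gradient(cv2.GaussianBlur(v[None],(9,1),2)[0])));pts.append(q+t[k]*nn)
    l=cv2.fitLine(np.array(pts,np.float32),cv2.DIST_HUBER,0,.01,.01).ravel();return np.cross([l[2],l[3],1],[l[2]+l[0],l[3]+l[1],1])
def X(l,m):
    q=np.cross(l,m);return q[:2]/q[2]
def tobd(c,uv,z):  # pixel -> board coordinates on plane at board height z
    n=RB.apply([0,0,1]);return RB.inv().apply(onplane(c,uv,OB+z*n,n)-OB)
E
python3 - <<'E'
from edge import *
S=np.load("scene3.npy",allow_pickle=True).item();T=np.load("top3.npy",allow_pickle=True).item()
R={}
for c,TL,TR,BL,BR,name in((S,(196.7,296.7),(241,266),(225,335),(255,280),"s"),(T,(191.7,174),(232.3,179.3),(189.8,212),(230.6,218),"t")):
    G=c["img"][...,2].astype(np.float32);l=edgepts(G,TL,TR);a=edgepts(G,TL,BL);b=edgepts(G,TR,BR)
    R[name]=(X(l,a),X(l,b));print(name,np.round(R[name],1).tolist(),[tobd(c,q,10).round(1)[:2].tolist() for q in R[name]])
for i in(0,1):print("tri tab",RB.inv().apply(tri(T,R["t"][i],S,R["s"][i])-OB).round(1))
# board sides, initial pictures
for nm,e in(("top0",[((185,215),(190,122)),((234.5,223),(243,130))]),("scene0",[((230,358),(145.5,255)),((284,310),(205.5,221))])):
    c=np.load(nm+".npy",allow_pickle=True).item();G=c["img"].astype(np.float32)[...,0]
    for a,b in e:
        l=edgepts(G,a,b,2.5,40,.05,.95);v=[]
        for q in(a,b):
            q=np.array(q,float);n=l[:2]/np.hypot(*l[:2]);q=q-n*(l@[*q,1])/np.hypot(*l[:2]);v.append(tobd(c,q,0).round(1)[:2].tolist())
        print(nm,v)
c=T;print("mouth top",[tobd(c,q,14).round(1).tolist() for q in((194.3,164.3),(230,168.7))])
c=S;print("mouth scene",[tobd(c,q,14).round(1).tolist() for q in((147/3+140,216/3+210),(258/3+140,142/3+210))])
E
```

```text
s [[195.0, 296.5], [242.1, 263.3]] [[117.0, 49.0], [116.5, -56.5]]
t [[191.0, 172.7], [231.7, 179.8]] [[116.8, 50.6], [115.6, -52.5]]
tri tab [116.9  49.7  11.5]
tri tab [116.  -54.1  14. ]
top0 [[-0.8, 65.8], [238.4, 65.6]]
top0 [[0.3, -65.0], [239.5, -65.3]]
scene0 [[-0.6, 67.6], [236.6, 68.7]]
scene0 [[-0.7, -62.0], [235.4, -62.3]]
mouth top [[140.2, 41.9, 14.0], [143.7, -47.2, 14.0]]
mouth scene [[143.7, 42.4, 14.0], [143.1, -38.6, 14.0]]
```

Emit:
drive_tool:
  plan:
    - [[0.004,0,0.012],[0,0,0]]
    - [[0.004,0,0.012],[0,0,0]]
    - [[0.003,0,0.01],[0,0,0]]
    - [[0,0,0],[0,0,0]]
    - [[0,0,0],[0,0,0]]

```text
time_s: 5.43
ee_pos: [528.5, 269.2, 35.7]
ee_rot: [2.704, 0.0, 1.382]
force: [-0.1, 0.3, -1.7]
finger_gap: 10.6
grasp_force: 59.7
```

```bash
cat > st.py <<'E'
from plan import *
s=robot.read_state();print(s["time_s"],"tcp board",RB.inv().apply(s["ee_pos"]-OB).round(1),"Fboard",RB.inv().apply(s["force"]).round(1),"M",np.round(s["moment"],2),"rot err deg",np.degrees((TB.inv()*Ro.from_euler('xyz',s["ee_rot"])).as_rotvec()).round(2))
E
python3 st.py
```

```text
5.4333 tcp board [-14.2  -1.3  21.7] Fboard [-0.9  0.3 -1.5] M [ 0.12  0.38 -0.02] rot err deg [-0.09  0.03 -0.09]
```

Emit:
drive_tool:
  plan:
    - [[0,0,0.01],[0,0,0]]
    - [[0,0,0],[0,0,0]]
    - [[0,0,0],[0,0,0]]

```text
time_s: 5.68
ee_pos: [529.3, 268.8, 33.7]
ee_rot: [2.704, 0.0, 1.382]
force: [-0.5, 0.1, -2.0]
finger_gap: 10.8
grasp_force: 59.8
```

```bash
python3 st.py
```

```text
5.6833 tcp board [-14.2  -1.5  19.5] Fboard [-1.2 -0.  -1.6] M [0.09 0.45 0.01] rot err deg [-0.08  0.02 -0.08]
```

Emit:
drive_tool:
  plan:
    - [[0,0,0.006],[0,0,0]]
    - [[0,0,0],[0,0,0]]
    - [[0,0,0],[0,0,0]]

```text
time_s: 5.93
ee_pos: [529.3, 268.8, 33.5]
ee_rot: [2.703, -0.0, 1.382]
force: [-6.4, 1.2, 6.9]
finger_gap: 11.0
grasp_force: 61.1
```

```bash
python3 st.py
```

```text
5.9333 tcp board [-14.3  -1.5  19.4] Fboard [-3. -0.  9.] M [ 0.01  0.48 -0.02] rot err deg [-0.12  0.05 -0.08]
```

```bash
cat > meas.py <<'E'
from edge import *
from workcell import robot
import sys
d=float(sys.argv[1]) # predicted top-edge board x
off={"top":0.25,"scene":3.0} # board centre y as each camera sees it
for nm in("top","scene"):
    c=robot.camera(nm);np.save(nm+"4.npy",c,allow_pickle=True);G=c["img"][...,2].astype(np.float32)
    o=off[nm];w=lambda x,y:proj(c,RB.apply([x,y+o,5])+OB)[0]
    l=edgepts(G,w(d,50),w(d,-50));a=edgepts(G,w(d,50),w(d-85,50));b=edgepts(G,w(d,-50),w(d-(85 if nm=="top" else 45),-50))
    q=[tobd(c,X(l,e),5)-[0,o,0] for e in(a,b)]
    m=tobd(c,X(a,edgepts(G,w(d-60,50),w(d-60,-50))*0+np.cross([*w(d-70,50),1],[*w(d-70,-50),1])),5)-[0,o,0]
    print(nm,[k[:2].round(1).tolist() for k in q],"centre y",((q[0]+q[1])/2)[1].round(1),"left side 70 back",m[:2].round(1))
E
python3 meas.py 117
```

```text
top [[116.2, 55.6], [116.8, -49.2]] centre y 3.2 left side 70 back [47.  41.3]
scene [[116.1, 51.3], [116.0, -48.4]] centre y 1.4 left side 70 back [47.  51.2]
```

Emit:
drive_tool:
  plan:
    - [[-0.001,0.04,-0.002],[0,0,0]]
    - [[-0.001,0.04,0],[0,0,0]]
    - [[-0.001,0.04,0],[0,0,0]]
    - [[-0.001,0.04,0],[0,0,0]]
    - [[-0.001,0.04,0],[0,0,0]]

```text
time_s: 6.45
ee_pos: [563.2, 260.5, 49.8]
ee_rot: [2.706, 0.001, 1.382]
force: [-8.2, 1.2, 3.9]
finger_gap: 10.8
grasp_force: 60.9
```

```bash
python3 st.py
```

```text
6.45 tcp board [24.1 -3.3 19.4] Fboard [-5.9 -0.4  7. ] M [0.22 0.96 0.06] rot err deg [ 0.04 -0.05 -0.09]
```

Emit:
drive_tool:
  plan:
    - [[0,0.02,0],[0,0,0]]
    - [[0,0.02,0],[0,0,0]]
    - [[0,0.02,0],[0,0,0]]
    - [[0,0.02,0],[0,0,0]]
    - [[0,0.02,0],[0,0,0]]

```text
time_s: 6.87
ee_pos: [578.1, 256.6, 57.0]
ee_rot: [2.71, 0.003, 1.381]
force: [-17.6, 4.7, 5.4]
finger_gap: 10.5
grasp_force: 61.8
```

```bash
python3 st.py; python3 - <<'E'
from workcell import robot
import cv2,numpy as np
c=robot.camera("scene");t=robot.camera("top")
o=np.hstack([cv2.resize(c["img"][205:365,140:270],None,fx=3,fy=3,interpolation=cv2.INTER_CUBIC),cv2.resize(t["img"][110:270,170:260],None,fx=3,fy=3,interpolation=cv2.INTER_CUBIC)])
cv2.imwrite("pics/m4.png",o[:,:,::-1])
E
```

```text
6.8667 tcp board [41.1 -4.2 19.4] Fboard [-14.2   1.3  12.6] M [0.71 2.12 0.21] rot err deg [ 0.27 -0.16 -0.08]
```

View pics/m4.png

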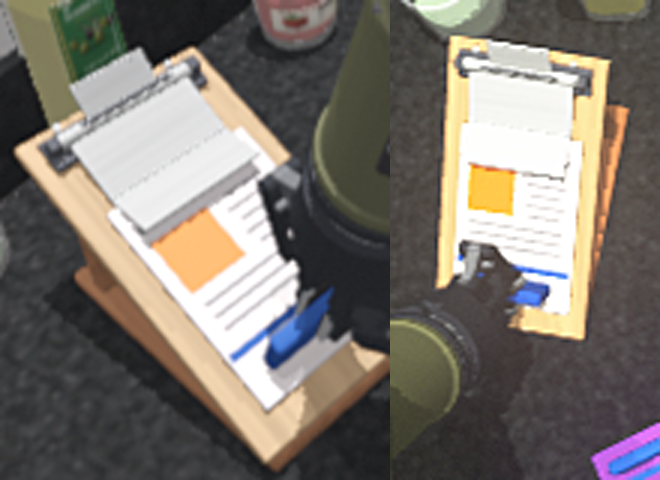

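The tablet's top edge is under the mouth at scene (112,213), with the clip still about shut. Next I'll check centring from the side edges.

```bash
cat > side.py <<'E'
from edge import *
from workcell import robot
import sys
hi,lo=float(sys.argv[1]),float(sys.argv[2])
for nm,o in(("top",.25),("scene",3.)):
    c=robot.camera(nm);G=c["img"][...,2].astype(np.float32);r=[]
    for y in(50,-50):
        w=lambda x:proj(c,RB.apply([x,y+o,5])+OB)[0]
        l=edgepts(G,w(hi),w(lo),2.5,lo=0,hi=1)
        for x in(hi,lo):
            k=np.cross([*proj(c,RB.apply([x,-30,5])+OB)[0],1],[*proj(c,RB.apply([x,30,5])+OB)[0],1])
            r.append(float((tobd(c,X(l,k),5)[1]-o).round(1)))
    print(nm,"left y at hi,lo",r[:2],"right",r[2:])
E
python3 side.py 138 85; python3 st.py
```

```text
top left y at hi,lo [49.2, 50.2] right [-51.7, -52.2]
scene left y at hi,lo [48.7, 48.8] right [-45.0, -54.0]
7.0667 tcp board [41.8 -4.2 19.4] Fboard [-9.6 -0.4 10.7] M [0.33 1.52 0.16] rot err deg [ 0.2  -0.16 -0.09]
```

Emit:
drive_tool:
  plan:
    - [[0.002,0.02,0],[0,0,0]]
    - [[0.001,0.02,0],[0,0,0]]
    - [[0.001,0.02,0],[0,0,0]]
    - [[0.001,0.02,0],[0,0,0]]
    - [[0.001,0.02,0],[0,0,0]]

```text
time_s: 7.48
ee_pos: [595.4, 253.9, 65.1]
ee_rot: [2.711, 0.005, 1.38]
force: [-15.8, 2.1, 5.4]
finger_gap: 10.7
grasp_force: 61.7
```

```bash
python3 side.py 138 110; python3 st.py
```

```text
top left y at hi,lo [49.4, 50.9] right [-51.4, -50.6]
scene left y at hi,lo [49.6, 49.6] right [-48.0, -54.0]
7.5833 tcp board [61.7 -3.3 19.4] Fboard [-9.5 -0.7  9.6] M [ 0.27  1.4  -0.05] rot err deg [ 0.23 -0.2  -0.07]
```

Emit:
drive_tool:
  plan:
    - [[0,0.02,0],[0,0,0]]
    - [[0,0.02,0],[0,0,0]]
    - [[0,0.02,0],[0,0,0]]
    - [[0,0,0],[0,0,0]]

```text
time_s: 7.92
ee_pos: [607.5, 252.1, 70.8]
ee_rot: [2.709, 0.004, 1.38]
force: [-12.0, 2.3, 5.1]
finger_gap: 10.5
grasp_force: 61.4
```

```bash
python3 st.py
```

```text
7.9167 tcp board [73.8 -3.1 19.4] Fboard [-8.9 -0.   9.7] M [0.27 1.41 0.03] rot err deg [ 0.23 -0.19 -0.08]
```

Emit:
drive_tool:
  plan:
    - [[0,0.01,0],[0,0,0]]
    - [[0,0.01,0],[0,0,0]]
    - [[0,0,0],[0,0,0]]
    - [[0,0,0],[0,0,0]]

```text
time_s: 8.25
ee_pos: [610.5, 251.5, 72.3]
ee_rot: [2.71, 0.004, 1.38]
force: [-13.2, 2.0, 5.9]
finger_gap: 10.9
grasp_force: 61.4
```

```bash
python3 st.py
```

```text
8.25 tcp board [77.2 -3.2 19.4] Fboard [-9.6 -0.5 11. ] M [0.39 1.54 0.04] rot err deg [ 0.26 -0.2  -0.09]
```

Still sliding at about 9.5 N. I'll creep in 1 mm steps until the force rises.

Emit:
drive_tool:
  plan:
    - [[0,0.005,0],[0,0,0]]
    - [[0,0.005,0],[0,0,0]]
    - [[0,0,0],[0,0,0]]
    - [[0,0,0],[0,0,0]]

```text
time_s: 8.58
ee_pos: [611.9, 251.2, 73.0]
ee_rot: [2.71, 0.004, 1.381]
force: [-13.9, 1.5, 5.0]
finger_gap: 10.7
grasp_force: 61.5
```

```bash
python3 st.py
```

```text
8.5833 tcp board [78.9 -3.2 19.5] Fboard [-10.5  -1.1  10.4] M [0.39 1.64 0.05] rot err deg [ 0.29 -0.2  -0.09]
```

Emit:
drive_tool:
  plan:
    - [[0,0.005,0],[0,0,0]]
    - [[0,0.005,0],[0,0,0]]
    - [[0,0,0],[0,0,0]]
    - [[0,0,0],[0,0,0]]

```text
time_s: 8.92
ee_pos: [612.7, 251.0, 73.3]
ee_rot: [2.712, 0.004, 1.38]
force: [-16.4, 4.5, 5.5]
finger_gap: 10.9
grasp_force: 61.7
```

```bash
python3 st.py
```

```text
8.9167 tcp board [79.8 -3.2 19.4] Fboard [-13.1   1.3  12.2] M [0.55 1.91 0.18] rot err deg [ 0.37 -0.22 -0.09]
```

Emit:
drive_tool:
  plan:
    - [[0,0.005,0],[0,0,0]]
    - [[0,0.005,0],[0,0,0]]
    - [[0,0,0],[0,0,0]]
    - [[0,0,0],[0,0,0]]

```text
time_s: 9.25
ee_pos: [612.8, 251.0, 73.3]
ee_rot: [2.714, 0.004, 1.38]
force: [-21.3, 6.5, 5.5]
finger_gap: 10.5
grasp_force: 62.1
```

```bash
python3 st.py
```

```text
9.25 tcp board [79.8 -3.3 19.4] Fboard [-17.8   2.4  14.4] M [1.01 2.36 0.35] rot err deg [ 0.51 -0.24 -0.09]
```

Emit:
drive_tool:
  plan:
    - [[0,0.005,0],[0,0,0]]
    - [[0,0.005,0],[0,0,0]]
    - [[0,0,0],[0,0,0]]
    - [[0,0,0],[0,0,0]]

```text
time_s: 9.58
ee_pos: [612.8, 250.9, 73.3]
ee_rot: [2.717, 0.005, 1.38]
force: [-26.3, 10.5, 5.4]
finger_gap: 10.7
grasp_force: 62.5
```

```bash
python3 st.py; python3 side.py 138 115
```

```text
9.5833 tcp board [79.9 -3.3 19.4] Fboard [-22.9   5.3  16.7] M [1.46 3.   0.44] rot err deg [ 0.66 -0.25 -0.09]
top left y at hi,lo [51.3, 51.3] right [-51.4, -49.6]
scene left y at hi,lo [49.6, 50.0] right [-53.4, -49.8]
```

It's home: the TCP stays at board x = 79.9 while the force rises. I'll relax the preload, then release.

Emit:
drive_tool:
  plan:
    - [[0,-0.01,-0.002],[0,0,0]]
    - [[0,-0.01,-0.001],[0,0,0]]
    - [[0,0,0],[0,0,0]]
    - [[0,0,0],[0,0,0]]

```text
time_s: 10.02
ee_pos: [612.8, 251.1, 73.4]
ee_rot: [2.712, 0.004, 1.381]
force: [-12.4, 2.9, 1.1]
finger_gap: 11.0
grasp_force: 61.0
```

```bash
python3 st.py
```

```text
10.0167 tcp board [79.9 -3.1 19.5] Fboard [-11.1   0.5   6.4] M [0.67 1.73 0.16] rot err deg [ 0.37 -0.21 -0.1 ]
```

Emit:
drive_tool:
  plan:
    - [[0,0,0],[0,0,0]]
    - [[0,0,0],[0,0,0]]
    - [[0,0,0],[0,0,0]]
    - [[0,0,0],[0,0,0]]
    - [[0,0,0],[0,0,0]]
  gripper: 35

```text
time_s: 10.43
ee_pos: [619.2, 252.0, 76.4]
ee_rot: [2.703, -0.0, 1.382]
force: [0.0, 0.2, -0.6]
finger_gap: 35.1
grasp_force: 0.0
```

Emit:
drive_tool:
  plan:
    - [[0,0,-0.05],[0,0,0]]
    - [[0,0,-0.1],[0,0,0]]
    - [[0,0,-0.15],[0,0,0]]
    - [[0,0,-0.15],[0,0,0]]
    - [[0,0,-0.1],[0,0,0]]

```text
time_s: 10.85
ee_pos: [572.3, 261.1, 178.6]
ee_rot: [2.702, -0.002, 1.382]
force: [-0.3, -0.3, 0.0]
finger_gap: 35.0
grasp_force: 0.0
```

Emit:
drive_tool:
  plan:
    - [[-0.1,-0.15,-0.05],[0,0,0]]
    - [[-0.1,-0.15,-0.05],[0,0,0]]
    - [[-0.1,-0.05,-0.05],[0,0,0]]
    - [[0,0,0],[0,0,0]]
    - [[0,0,0],[0,0,0]]

```text
time_s: 11.27
ee_pos: [485.6, 215.5, 174.2]
ee_rot: [2.703, -0.001, 1.382]
force: [0.5, -0.9, -0.3]
finger_gap: 34.4
grasp_force: 0.0
```

```bash
python3 st.py; python3 side.py 138 65; python3 - <<'E'
from workcell import robot
import cv2,numpy as np
c=robot.camera("scene");t=robot.camera("top")
o=np.hstack([cv2.resize(c["img"][205:365,140:270],None,fx=3,fy=3,interpolation=cv2.INTER_CUBIC),cv2.resize(t["img"][110:270,170:260],None,fx=3,fy=3,interpolation=cv2.INTER_CUBIC)])
cv2.imwrite("pics/m5.png",o[:,:,::-1])
E
```

```text
11.2667 tcp board [ 15.3 -62.1 160.8] Fboard [ 0.5 -0.8 -0.6] M [ 0.08  0.2  -0.02] rot err deg [-0.14  0.06 -0.05]
top left y at hi,lo [51.2, 51.3] right [-50.7, -50.5]
scene left y at hi,lo [50.0, 50.0] right [-50.0, -50.0]
```

View pics/m5.png

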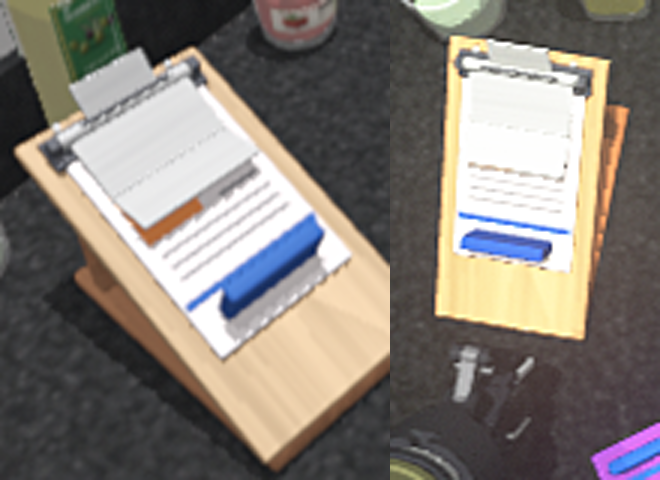

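The tablet lies straight and central under the clip, with its bottom-left corner at scene (214,324). I'll check that the bottom edge is at board x = 60, and hand in only if it is.

```bash
python3 - <<'E'
from edge import *
from workcell import robot
xs=[]
for nm in("top","scene"):
    c=robot.camera(nm);G=c["img"][...,2].astype(np.float32);w=lambda x,y:proj(c,RB.apply([x,y,2.5])+OB)[0]
    l=edgepts(G,w(60,45),w(60,-45))
    for y in(40,-40):
        xs.append(tobd(c,X(l,np.cross([*w(70,y),1],[*w(50,y),1])),2.5)[0])
    k=edgepts(c["img"][...,0].astype(np.float32),w(0,55),w(0,-55));print(nm,"front edge",tobd(c,X(k,np.cross([*w(10,0),1],[*w(-10,0),1])),0)[0])
print(np.round(xs,1))
if abs(np.mean(xs)-60)<2.5: print(robot.finish_job())
E
```

```text
top front edge 0.028559703584009194
scene front edge 0.5957206344663323
[62.8 60.  60.5 60.5]
the job is handed in; nothing more can be done
None
```

The blue-gripped tablet is up on the stand under the clip, straight and central to about 1 mm and fully home against the stop; I let go, backed the arm clear and handed the job in at about 11.5 s, though the judging result was not shown.

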